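Scan the tall donation carton

ROBOT

A 6-joint arm with a two-finger parallel gripper is mounted at the origin on the work surface; the furniture and walls round the work are solid. World frame = base frame: x ahead of the robot, y to its left, z up, the work surface at z = 0. Lengths are in m, angles in rad, forces in N, time in s.
With the tool pointing down it reaches from about 0.275 to 0.825 m from the base axis. Payload 5.2 kg.
Tool frame: the origin (TCP) lies midway between the tips of the shut fingers; the grasp point (between the pads) lies 19 mm behind it (r.hold_point_z is the distance from the TCP to the grasp point, in m); z points along the fingers, y is the line along which they close (so a half turn about z gives the same grasp; the last joint's range is limited). The gripper opens to 93 mm and grips with 3 to 60 N. Pads are 15 mm wide; open, the fingers measure 128 mm over their backs; the gripper's body (75 mm by 188 mm) begins 65 mm behind the grasp point.
Start: joints at [1.134, 0.259, 1.535, -0, 1.348, -0.203], TCP at [0.127, 0.535, 0.219] pointing down, gripper open.
Joint ranges: [-3.14, 3.14], [-0.91, 2.08], [0.19, 2.58], [-1.22, 4.36], [0.22, 2.71], [-3.12, 3.12]. Speed limits (rad/s): [2.57, 2.57, 3.14, 3.14, 3.14, 3.14].

INTERFACE

Orientations are given as a unit quaternion [x, y, z, w].
In Python, from workcell import r gives the robot as it stands. The module is installed in compiled form; this text tells all that it offers.
- The arm moves only by the tool jog_arm, never from a script. Its argument "increments" is a list of rows, each an object with "turn": the turn, a rotation vector about the tool's x, y, z scaled (see below), a list of three; "travel": the shift along the tool's x, y, z scaled (see below), a list of three; "grip": the opening, from -1 (shut) to 1 (fully open). In form: [{"turn": [rx, ry, rz], "travel": [dx, dy, dz], "grip": grip}, ...]. A call has 1 to 12 rows; each row shifts and turns the commanded pose from where the row before left it, along the tool's axes as they then stand; what a row does not reach is not made up. The controller multiplies each number of a shift by 0.04 m and each number of a turn by 6 degrees. A row lasts 1/12 s, in which the tool goes at most 41.7 mm and 7.16 degrees, less where a joint would pass 70% of its speed; a pose out of reach is approached as far as the arm can. A call with a number of a shift or a turn outside -1 to 1 is refused whole. A call with a gripper value outside its range is refused whole. The fingers move at their own pace and stop on an object; the grip force is fixed at half the most. Time passes only in rows, so rows that do not move let the fingers close. It gives the time, the measured TCP pose, the force, the opening and the grip force at its end, in the units of the state.
- r.observe(): the state, without advancing time (a new reading comes with each control period).
- r.snapshot(name): name is "scene" or "top" or "wrist"; returns a dict with "img" (384x512x3 uint8, red, green, blue), "vertical_fov" (degrees; the focal length in pixels is half the picture's height over the tangent of half this angle, whatever the lens; pixels are square), "cx", "cy" (the principal point, pixels), "R" (3x3) and "t" (3): a world point X has camera coordinates R X + t. Camera axes: x right, y down, z forward; pixel columns grow to the right and rows downward; lengths in m; the calibration is good to about 2 mm. The wrist camera is an equidistant fisheye: a pixel r from the principal point sees the ray r / f radians off the axis. A picture is of the moment at which its call begins. There is no depth.
- r.sign_off(): hands the job in; it is judged then, once.
The state is a dict: "time_s": time; "q": joint angles; "joint_velocities": joint speeds; "effort": joint torques, N m; "tool_pos": TCP position; "ee_rot": TCP orientation; "contact_force": force on the tool from outside, world axes, zero at the start; "torque": the same for the moment, N m; "gripper_width": finger opening in m; "gripper_force": force on a finger pad.
Only numpy, scipy, OpenCV 4.12 (cv2) and the standard library are available. Lean on these libraries where they do the work, as an engineer would, in place of code of your own. Each camera call takes 0.05 s, during which the arm holds its last target. There are 200 camera calls.

TASK

Take the hand scanner off its dock by the head and read the barcode label on the taller of the two cartons: hold the scanner level and square to the label, its window about 10 cm in front of the label and aimed at the label's middle, and keep it still there for two seconds. Then stand the scanner upright in the middle of its dock again, setting it down rather than dropping it. Do not scan the lower carton, and leave both cartons where they are.

Things in the scene. Friction and masses are not known exactly. Their poses are not given: they have to be found in the camera images.
- scanner_grip (a point): Centre of the head of the grey hand scanner (146 mm high, 0.2 kg, standing on a round foot, 72 mm across, 125 mm below this point). The head is a level block 86 mm long (x), 44 mm wide (y), 40 mm high; grip it across its width from above. x points the way the scanner looks, out of the black-rimmed window 45 mm ahead; z is up. At the start x points away from the robot within 30 degrees.
- scanner_spot (a point): The spot where the scanner reads: 145 mm ahead of the head's centre along the scanner's x axis, so 100 mm in front of the window, at the same height as the head's centre. Turns and moves with the scanner.
- dock: Flat round black pad with a rubber top, 124 mm across, 8 mm high, fixed to the table, on which the scanner stands. Origin at the centre of its underside, on the table.
- tall_carton_label (a point): Middle of the white barcode label (80 mm wide, 56 mm high) on the front of the taller cardboard carton (100 mm deep, 130 mm wide, 260 mm high, 1.2 kg, loose), 175 mm above the table. x points level into the carton, square to the face, so a scanner square to the label has its own x axis along this one; z is up. The front faces the robot within about 17 degrees.
- low_carton_label (a point): The same kind of label, on the lower cardboard carton (100 mm deep, 150 mm wide, 180 mm high; 1.2 kg, loose), 125 mm above the table. Axes as for the other label. Not to be scanned.
Things that resemble listed ones, but are neither listed nor needed, are in the scene too. Leave any blue or orange look-alike of the part that bears scanner_grip alone.

How it is judged:
On the way:
1. scanner held still 1.5 s, its reading spot within 25 mm sideways and in height and 50 mm in depth of the tall carton's label middle, square to it and upright within 0.25 rad (x of scanner_spot in the frame of tall_carton_label between -0.05 and 0.05 m and y of scanner_spot in the frame of tall_carton_label between -0.025 and 0.025 m and z of scanner_spot in the frame of tall_carton_label between -0.025 and 0.025 m and angle between the x axis of scanner_spot and the x axis of tall_carton_label, either way round below 0.25 rad and angle between scanner_grip's own z axis and vertical below 0.25 rad and linear speed of scanner below 0.03 m/s and angular speed of scanner below 0.2 rad/s and contact force between the fingers and scanner above 0.5 N), for 1.5 s.
At the end, for the whole second after the job is handed in: The scanner stands upright (within 0.1 rad) and at rest on its dock, the centre of its head within 30 mm of the dock's centre seen from above, facing any way; both cartons are within 30 mm of where they stood (horizontal distance between scanner_grip and dock below 0.03 m and z of scanner_grip in the frame of dock between 0.125 and 0.14 m and angle between scanner_grip's own z axis and vertical below 0.1 rad and linear speed of scanner below 0.02 m/s and distance of each of tall_carton_label, low_carton_label from where it was at the start of the episode below 0.03 m); the robot touches nothing.
It fails at once if the low carton's label is scanned: scanner at rest, reading spot within 25 mm sideways and in height and 50 mm in depth of its middle, square within 0.25 rad (x of scanner_spot in the frame of low_carton_label between -0.05 and 0.05 m and y of scanner_spot in the frame of low_carton_label between -0.025 and 0.025 m and z of scanner_spot in the frame of low_carton_label between -0.025 and 0.025 m and angle between the x axis of scanner_spot and the x axis of low_carton_label, either way round below 0.25 rad and linear speed of scanner below 0.02 m/s).
It fails at once if a carton is pushed more than 40 mm or knocked over (distance of any of tall_carton_label, low_carton_label from where it was at the start of the episode above 0.04 m).
It fails at once if the scanner is dropped (moves faster than 0.6 m/s while no finger touches it) (linear speed of scanner above 0.6 m/s and contact force between the fingers and scanner below 0.05 N).
It also fails if it takes over 50 s, if anything falls off the work surface, if the arm or the gripper's body presses on something with over 40 N, if the wrist force passes 120 N, or if a joint passes its speed limit or range.

## Working session

There is one attempt and no reset: what is moved stays moved. The work goes in short steps, Python scripts to look and compute and a tool call to move; the robot and the scene stay as the last step left them, time stands still between calls to the robot, and variables do not carry over. Pictures are saved under pics/ and viewed, at most 10 in all, crops included, and the job is handed in when it is done.

Besides the shell and the picture viewer there is one more tool, called after "Call:" as name(argument=value, ...) on one line, values as JSON. jog_arm: Moves the arm, as the interface text tells. Its arguments: {"type":"object","properties":{"increments":{"type":"array"}},"required":["increments"]}

```bash
mkdir -p pics; cat > h.py <<'E'
import numpy as np, cv2, pickle
from workcell import r
def snap(n,f):
    s=r.snapshot(n); cv2.imwrite(f'pics/{f}.png',s['img'][:,:,::-1]); pickle.dump(s,open(f'pics/{f}.pkl','wb')); return s
def load(f): return pickle.load(open(f'pics/{f}.pkl','rb'))
def ray(s,u,v,fish=False):
    f=s['img'].shape[0]/2/np.tan(np.radians(s['vertical_fov'])/2)
    a,b=u-s['cx'],v-s['cy']
    if fish:
        q=np.hypot(a,b)+1e-9; th=q/f; d=np.array([a/q*np.sin(th),b/q*np.sin(th),np.cos(th)])
    else: d=np.array([a/f,b/f,1])
    R=np.array(s['R']);t=np.array(s['t']); return -R.T@t, R.T@d
def onz(s,u,v,z,fish=False):
    c,d=ray(s,u,v,fish); return c+d*(z-c[2])/d[2]
def proj(s,X):
    f=s['img'].shape[0]/2/np.tan(np.radians(s['vertical_fov'])/2)
    p=np.array(s['R'])@X+np.array(s['t']); return p[:2]/p[2]*f+[s['cx'],s['cy']]
E
python3 - <<'E'
from h import *
for n in('scene','top'):
    s=snap(n,n+'0'); print(n,s['vertical_fov'],-np.array(s['R']).T@s['t'])
a=[load('scene0')['img'],load('top0')['img']]
for n,i in zip('st',a): cv2.imwrite(f'pics/{n}_v.png',cv2.resize(i,(800,600))[:,:,::-1])
print(r.observe())
E
```

```text
scene 45.82386220551446 [-0.11778534 -0.95730809  0.76854436]
top 52.897702444108 [0.15064356 0.18842218 1.07760598]
{'time_s': 0.1, 'q': array([ 1.13425350e+00,  2.59285318e-01,  1.53593550e+00, -2.46270811e-05,
        1.34800285e+00, -2.02828649e-01]), 'joint_velocities': array([-0.00093046,  0.00040394, -0.00244782,  0.00156925, -0.00037147,
       -0.00012567]), 'effort': array([ 1.04601480e-03, -4.38214588e+01, -2.84643424e+01,  7.20963115e-02,
        3.61408701e-02, -4.84603333e-05]), 'tool_pos': array([0.12717108, 0.53460543, 0.21790797]), 'ee_rot': array([ 1.16588561e-01,  9.93179965e-01, -7.77965443e-04, -2.44890413e-04]), 'contact_force': array([-0.13256776, -0.49415202, -0.32948016]), 'torque': array([0.04522325, 0.07324322, 0.03317791]), 'gripper_force': 0.0, 'gripper_width': 0.09326213961327935}
```

View pics/s_v.png

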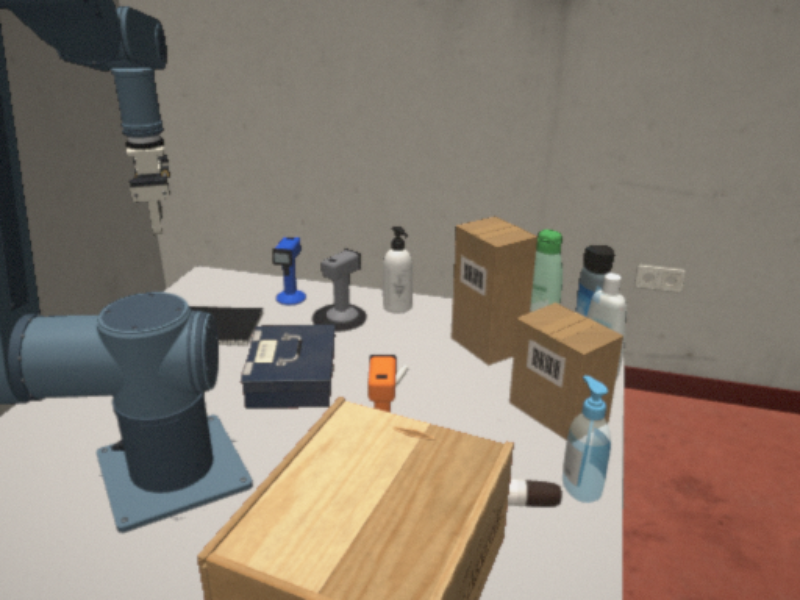

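View pics/t_v.png

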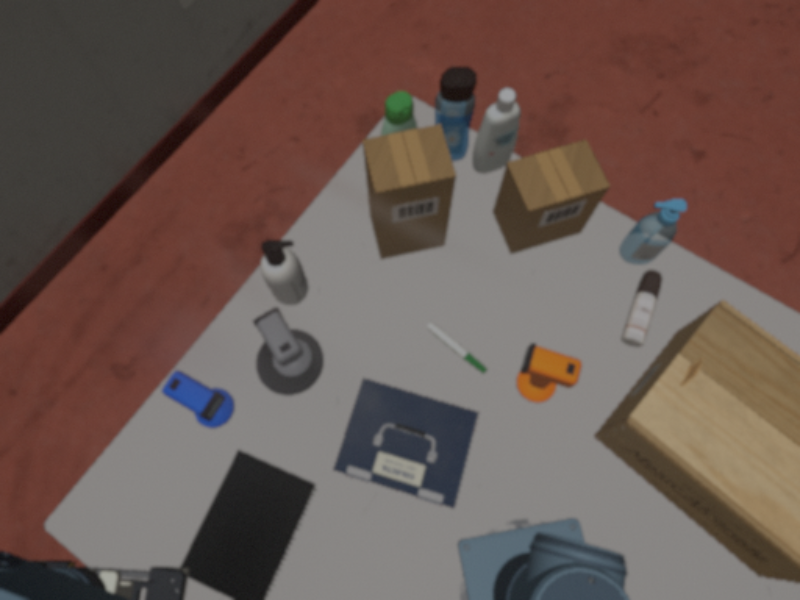

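The scene view shows the grey scanner at (342,280), between the blue one and the white pump bottle. The tall carton's label is at (473,276) and the low one's at (546,362). In the top view the dock is at (290,360), the head at (278,337), the tall label at (415,210) and the low label at (562,214).

```bash
python3 - <<'E'
from h import *
k=512/800
T=load('top0');S=load('scene0')
for n,p in dict(dock=(290,361,.008),headTop=(278,337,.153),headfar=(266,318,.153),headnear=(291,354,.153),Tbl=(380,256,0),Tbr=(445,246,0),Ttl=(371,187,.26),Ttr=(453,176,.26),lab=(415,210,.175),Lbl=(513,251,0),Lbr=(595,230,0),bott=(275,250,.17),bluefoot=(212,407,0)).items():
    print(n,onz(T,p[0]*k,p[1]*k,p[2]).round(3))
def tri(a,b):
    c1,d1=ray(S,*np.array(a)*k);c2,d2=ray(T,*np.array(b)*k)
    x=np.linalg.lstsq(np.c_[d1,-d2],c2-c1,rcond=None)[0];p,q=c1+d1*x[0],c2+d2*x[1];return ((p+q)/2).round(3),np.linalg.norm(p-q).round(4)
print('lab tri',tri((473,276),(415,210)))
# contours: white label and grey/dark dock
for n,s,b in(('top',T,(235,120,295,150)),('scene',S,(285,155,320,195))):
    g=cv2.cvtColor(s['img'],cv2.COLOR_RGB2HSV);x0,y0,x1,y1=b
    h=g[y0:y1,x0:x1];m=((h[...,1]<60)).astype(np.uint8)*255
    m=cv2.morphologyEx(m,cv2.MORPH_CLOSE,np.ones((5,5)))
    cs=sorted(cv2.findContours(m,0,2)[0],key=cv2.contourArea)[-2:]
    for c in cs:print(n,cv2.contourArea(c),[ (np.array(v)+((x0,y0) if i==0 else 0)).round(1) if i<2 else v for i,v in enumerate(cv2.minAreaRect(c))])
c=cv2.resize(T['img'][180:260,150:220],None,fx=7,fy=7,interpolation=2)
d=cv2.resize(T['img'][80:165,230:300],None,fx=3.4,fy=6.588,interpolation=2)
cv2.imwrite('pics/c.png',np.hstack([c,d[:560]])[:,:,::-1]) 
E
```

```text
dock [0.452 0.336 0.008]
headTop [0.454 0.33  0.153]
headfar [0.489 0.346 0.153]
headnear [0.422 0.313 0.153]
Tbl [0.632 0.139 0.   ]
Tbr [0.631 0.01  0.   ]
Ttl [0.634 0.145 0.26 ]
Ttr [0.63  0.016 0.26 ]
lab [0.627 0.075 0.175]
Lbl [ 0.596 -0.119  0.   ]
Lbr [ 0.611 -0.289  0.   ]
bott [0.598 0.316 0.17 ]
bluefoot [0.395 0.485 0.   ]
lab tri (array([0.628, 0.075, 0.172]), np.float64(0.0007))
top 197.0 [array([289.5, 134.5]), array([29.,  9.]), 90.0]
top 297.5 [array([265., 134.]), array([11.2, 32.5]), 75.96376037597656]
scene 465.0 [array([297.5, 174.5]), array([39., 25.]), 90.0]
```

View pics/c.png

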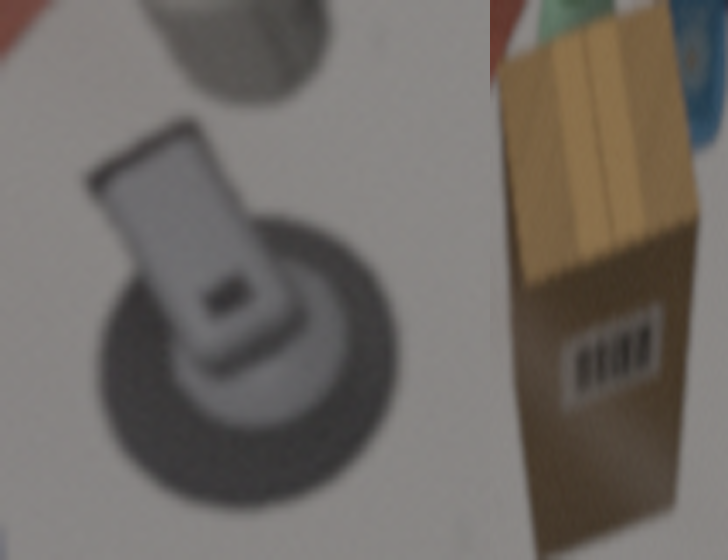

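The crop shows the head's window end with corners (88,183) and (193,120), the rear end at about (252,338), and a clean view of the dock and of the label.

```bash
cat >> h.py <<'E'
def go(x,y,z,yaw):
    "increments to TCP x,y,z pointing down with tool y at heading yaw"
    from scipy.spatial.transform import Rotation as Q
    o=r.observe(); A=Q.from_quat(o['ee_rot'])
    ty=np.array([np.cos(yaw),np.sin(yaw),0]); tz=np.array([0,0,-1.]); B=Q.from_matrix(np.c_[np.cross(ty,tz),ty,tz])
    print('turn units',((A.inv()*B).as_rotvec(degrees=True)/6).round(2))
    d=np.array([x,y,z])-o['tool_pos']
    print('travel units: now-axes',(A.inv().apply(d)/.04).round(2),'after-turn axes',(B.inv().apply(d)/.04).round(2),'at',o['tool_pos'].round(4),'t',o['time_s'])
E
python3 - <<'E'
from h import *
T=load('top0')
P=lambda u,v,z:onz(T,150+u/7-.4,180+v/7-.4,z)
a,b=P(140,151,.153),P(252,338,.153);print(a,b,(a+b)/2,np.arctan2(*(a-b)[1::-1]))
e=P(88,183,.153)-P(193,120,.153);print(e,np.arctan2(-e[0],e[1]),np.linalg.norm(e))
g=P(145,265,.153)-P(100,193,.153);print(g)
print('foot',P(260,342,.014),'dock',P(250,361,.008))
go(.453,.332,.25,.46+np.pi/2)
E
```

```text
[0.49562112 0.34694343 0.153     ] [0.41917726 0.31514725 0.153     ] [0.45739919 0.33104534 0.153     ] 0.39417312367151824
[-0.01716228  0.03990924  0.        ] 0.4061257029555394 0.04344296417048239
[-0.02972175 -0.0131817   0.        ]
foot [0.45730912 0.33119725 0.014     ] dock [0.45186503 0.33694651 0.008     ]
turn units [-0.01 -0.01 -6.62]
travel units: now-axes [-9.1  -3.04 -0.8 ] after-turn axes [-5.05 -8.15 -0.8 ] at [0.1272 0.5346 0.2179] t 0.1
```

Call:
jog_arm(increments=[{"turn":[0,0,-0.87],"travel":[0,0,-0.15],"grip":1},{"turn":[0,0,-0.87],"travel":[0,0,-0.15],"grip":1},{"turn":[0,0,-0.87],"travel":[0,0,-0.15],"grip":1},{"turn":[0,0,-0.87],"travel":[0,0,-0.15],"grip":1},{"turn":[0,0,-0.87],"travel":[0,0,-0.15],"grip":1},{"turn":[0,0,-0.87],"travel":[0,0,-0.15],"grip":1},{"turn":[0,0,-0.87],"travel":[0,0,0],"grip":1},{"turn":[0,0,0],"travel":[0,0,0],"grip":1}])

```text
time_s: 0.77
tool_pos: [0.1274, 0.535, 0.2547]
ee_rot: [-0.202, 0.979, -0.0, 0.0]
contact_force: [-0.6, 0.4, 0.6]
gripper_width: 0.0929
gripper_force: 0.0
```

```bash
python3 -c "
from h import *
go(.457,.331,.25,.40+np.pi/2)"
```

```text
turn units [-0.    0.    0.07]
travel units: now-axes [-5.55 -7.95  0.12] after-turn axes [-5.6  -7.91  0.12] at [0.1274 0.535  0.2547] t 0.7667
```

Call:
jog_arm(increments=[{"turn":[0,0,0.07],"travel":[-0.28,-0.4,0],"grip":1},{"turn":[0,0,0],"travel":[-0.56,-0.79,0],"grip":1},{"turn":[0,0,0],"travel":[-0.56,-0.79,0],"grip":1},{"turn":[0,0,0],"travel":[-0.56,-0.79,0],"grip":1},{"turn":[0,0,0],"travel":[-0.56,-0.79,0],"grip":1},{"turn":[0,0,0],"travel":[-0.56,-0.79,0],"grip":1},{"turn":[0,0,0],"travel":[-0.56,-0.79,0],"grip":1},{"turn":[0,0,0],"travel":[-0.56,-0.79,0],"grip":1},{"turn":[0,0,0],"travel":[-0.56,-0.79,0],"grip":1},{"turn":[0,0,0],"travel":[-0.56,-0.79,0],"grip":1},{"turn":[0,0,0],"travel":[-0.28,-0.4,0],"grip":1},{"turn":[0,0,0],"travel":[0,0,0],"grip":1}])

```text
time_s: 1.77
tool_pos: [0.4597, 0.3269, 0.2535]
ee_rot: [-0.193, 0.981, -0.001, -0.0]
contact_force: [-0.1, 0.4, -1.6]
gripper_width: 0.0928
gripper_force: 0.0
```

```bash
python3 -c "
from h import *
s=snap('wrist','w1');i=s['img']
for n,p in dict(grip=(.457,.331,.153),win=(.497,.349,.153),rear=(.418,.314,.153)).items():
  c=np.array(s['R'])@np.array(p)+s['t'];f=192/np.tan(np.radians(s['vertical_fov'])/2);th=np.arccos(c[2]/np.linalg.norm(c));u=c[:2]/np.linalg.norm(c[:2])*th*f+[s['cx'],s['cy']];print(n,u);i=cv2.circle(i.copy(),tuple(int(v) for v in u.round()),2,(255,0,0),-1)
cv2.imwrite('pics/w1v.png',cv2.resize(i,(800,600))[:,:,::-1])
go(.457,.331,.115,.40+np.pi/2)"
```

```text
grip [256.79884257 191.04671736]
win [258.04488688 234.23312279]
rear [255.97712215 145.57735946]
turn units [-0.   -0.02 -0.09]
travel units: now-axes [-0.02  0.07  3.46] after-turn axes [-0.01  0.07  3.46] at [0.4576 0.3284 0.2536] t 1.8167
```

View pics/w1v.png

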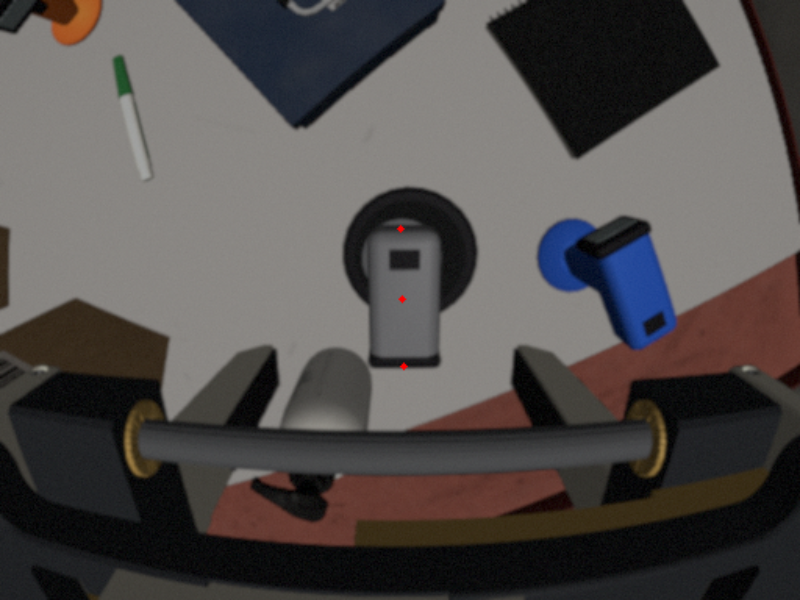

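The red projected points lie on the grey head (columns 370–440, rows 228–366), so the estimate holds to about 2 mm. I'm descending now and then closing the gripper.

Call:
jog_arm(increments=[{"turn":[0,0,-0.05],"travel":[0,0.07,0.4],"grip":1},{"turn":[0,0,0],"travel":[0,0,0.5],"grip":1},{"turn":[0,0,0],"travel":[0,0,0.5],"grip":1},{"turn":[0,0,0],"travel":[0,0,0.5],"grip":1},{"turn":[0,0,0],"travel":[0,0,0.5],"grip":1},{"turn":[0,0,0],"travel":[0,0,0.5],"grip":1},{"turn":[0,0,0],"travel":[0,0,0.4],"grip":1},{"turn":[0,0,0],"travel":[0,0,0.1],"grip":1},{"turn":[0,0,0],"travel":[0,0,0],"grip":1},{"turn":[0,0,0],"travel":[0,0,0],"grip":1}])

```text
time_s: 2.65
tool_pos: [0.4547, 0.3332, 0.1193]
ee_rot: [-0.2, 0.98, 0.0, 0.0]
contact_force: [-0.2, 0.3, 0.9]
gripper_width: 0.093
gripper_force: 0.0
```

Call:
jog_arm(increments=[{"turn":[0,0,0],"travel":[0,0,0],"grip":0.3},{"turn":[0,0,0],"travel":[0,0,0],"grip":0.2},{"turn":[0,0,0],"travel":[0,0,0],"grip":0.1},{"turn":[0,0,0],"travel":[0,0,0],"grip":0},{"turn":[0,0,0],"travel":[0,0,0],"grip":-0.2},{"turn":[0,0,0],"travel":[0,0,0],"grip":-1},{"turn":[0,0,0],"travel":[0,0,0],"grip":-1},{"turn":[0,0,0],"travel":[0,0,0],"grip":-1},{"turn":[0,0,0],"travel":[0,0,0],"grip":-1}])

```text
time_s: 3.4
tool_pos: [0.4553, 0.3323, 0.1186]
ee_rot: [-0.2, 0.98, -0.0, -0.0]
contact_force: [0.4, 0.1, -0.7]
gripper_width: 0.0438
gripper_force: 29.9
```

```bash
python3 -c "
from h import *
go(.483,.078,.157,np.pi/2-.02)"
```

```text
turn units [-0.   -0.    4.03]
travel units: now-axes [ 1.85 -6.12 -0.96] after-turn axes [-0.82 -6.34 -0.96] at [0.4553 0.3323 0.1186] t 3.4
```

Call:
jog_arm(increments=[{"turn":[0,0,0],"travel":[0,0,-0.1],"grip":-1},{"turn":[0,0,0],"travel":[0,0,-0.25],"grip":-1},{"turn":[0,0,0],"travel":[0,0,-0.35],"grip":-1},{"turn":[0,0,0],"travel":[0,0,-0.25],"grip":-1},{"turn":[0,0,0.3],"travel":[0,0,-0.1],"grip":-1},{"turn":[0,0,0.6],"travel":[0,0,0],"grip":-1},{"turn":[0,0,0.6],"travel":[0,0,0],"grip":-1},{"turn":[0,0,0.6],"travel":[0,0,0],"grip":-1},{"turn":[0,0,0.6],"travel":[0,0,0],"grip":-1},{"turn":[0,0,0.6],"travel":[0,0,0],"grip":-1},{"turn":[0,0,0.5],"travel":[0,0,0],"grip":-1},{"turn":[0,0,0.23],"travel":[0,0,0],"grip":-1}])

```text
time_s: 4.4
tool_pos: [0.4553, 0.3326, 0.1613]
ee_rot: [0.011, 1.0, 0.0, 0.0]
contact_force: [0.5, 0.3, -3.0]
gripper_width: 0.0438
gripper_force: 29.9
```

Call:
jog_arm(increments=[{"turn":[0,0,0],"travel":[-0.04,-0.3,0],"grip":-1},{"turn":[0,0,0],"travel":[-0.08,-0.6,0],"grip":-1},{"turn":[0,0,0],"travel":[-0.08,-0.65,0],"grip":-1},{"turn":[0,0,0],"travel":[-0.08,-0.65,0],"grip":-1},{"turn":[0,0,0],"travel":[-0.08,-0.65,0],"grip":-1},{"turn":[0,0,0],"travel":[-0.08,-0.65,0],"grip":-1},{"turn":[0,0,0],"travel":[-0.08,-0.65,0],"grip":-1},{"turn":[0,0,0],"travel":[-0.08,-0.65,0],"grip":-1},{"turn":[0,0,0],"travel":[-0.08,-0.65,0],"grip":-1},{"turn":[0,0,0],"travel":[-0.08,-0.5,0],"grip":-1},{"turn":[0,0,0],"travel":[-0.06,-0.4,0],"grip":-1},{"turn":[0,0,0],"travel":[0,0,0],"grip":-1}])

```text
time_s: 5.4
tool_pos: [0.4833, 0.0743, 0.161]
ee_rot: [0.011, 1.0, -0.001, 0.0]
contact_force: [0.2, 0.0, -1.5]
gripper_width: 0.0437
gripper_force: 29.9
```

```bash
python3 -c "
from h import *
t=load('top0')['img'] 
T=snap('top','t2');S=snap('scene','s2')
a=cv2.resize(T['img'][70:200,220:380],(400,325));b=cv2.resize(S['img'][110:270,200:360],(325,325))
cv2.imwrite('pics/v2.png',np.hstack([a,b])[:,:,::-1])
go(.483,.078,.1606,np.pi/2-.02);print(r.observe()['gripper_width'])"
```

```text
turn units [ 0.    0.   -0.01]
travel units: now-axes [-0.01  0.03  0.01] after-turn axes [-0.01  0.03  0.01] at [0.4828 0.077  0.1609] t 5.5
0.04405197146998136
```

View pics/v2.png

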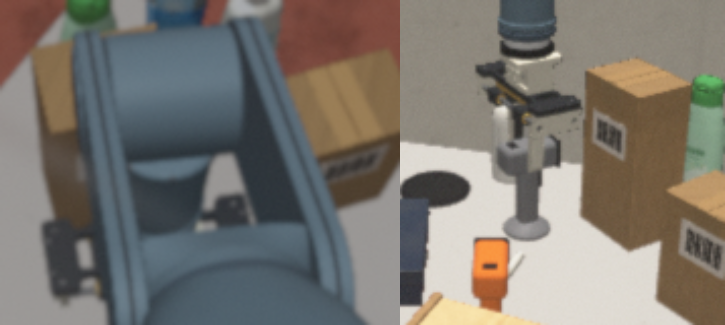

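The scanner hangs upright, at about (527,190) in the crop, with its head level and facing the tall label. Now I'll hold it still for the read.

Call:
jog_arm(increments=[{"turn":[0,0,0],"travel":[0,0,0],"grip":-1},{"turn":[0,0,0],"travel":[0,0,0],"grip":-1},{"turn":[0,0,0],"travel":[0,0,0],"grip":-1},{"turn":[0,0,0],"travel":[0,0,0],"grip":-1},{"turn":[0,0,0],"travel":[0,0,0],"grip":-1},{"turn":[0,0,0],"travel":[0,0,0],"grip":-1},{"turn":[0,0,0],"travel":[0,0,0],"grip":-1},{"turn":[0,0,0],"travel":[0,0,0],"grip":-1},{"turn":[0,0,0],"travel":[0,0,0],"grip":-1},{"turn":[0,0,0],"travel":[0,0,0],"grip":-1},{"turn":[0,0,0],"travel":[0,0,0],"grip":-1},{"turn":[0,0,0],"travel":[0,0,0],"grip":-1}])

```text
time_s: 6.5
tool_pos: [0.4829, 0.0778, 0.1607]
ee_rot: [0.01, 1.0, 0.0, 0.0]
contact_force: [-0.5, -0.0, -3.1]
gripper_width: 0.0441
gripper_force: 29.9
```

Call:
jog_arm(increments=[{"turn":[0,0,0],"travel":[0,0,0],"grip":-1},{"turn":[0,0,0],"travel":[0,0,0],"grip":-1},{"turn":[0,0,0],"travel":[0,0,0],"grip":-1},{"turn":[0,0,0],"travel":[0,0,0],"grip":-1},{"turn":[0,0,0],"travel":[0,0,0],"grip":-1},{"turn":[0,0,0],"travel":[0,0,0],"grip":-1},{"turn":[0,0,0],"travel":[0,0,0],"grip":-1},{"turn":[0,0,0],"travel":[0,0,0],"grip":-1},{"turn":[0,0,0],"travel":[0,0,0],"grip":-1},{"turn":[0,0,0],"travel":[0,0,0],"grip":-1},{"turn":[0,0,0],"travel":[0,0,0],"grip":-1},{"turn":[0,0,0],"travel":[0,0,0],"grip":-1}])

```text
time_s: 7.5
tool_pos: [0.4829, 0.0778, 0.1607]
ee_rot: [0.01, 1.0, 0.0, 0.0]
contact_force: [-0.9, -0.6, -2.4]
gripper_width: 0.0439
gripper_force: 29.9
```

Call:
jog_arm(increments=[{"turn":[0,0,0],"travel":[0,0,0],"grip":-1},{"turn":[0,0,0],"travel":[0,0,0],"grip":-1},{"turn":[0,0,0],"travel":[0,0,0],"grip":-1},{"turn":[0,0,0],"travel":[0,0,0],"grip":-1}])

```text
time_s: 7.83
tool_pos: [0.4829, 0.0778, 0.1607]
ee_rot: [0.01, 1.0, 0.0, -0.0]
contact_force: [0.4, -0.2, -1.2]
gripper_width: 0.044
gripper_force: 29.9
```

```bash
python3 -c "
from h import *
go(.4505,.337,.161,np.pi/2+.40)"
```

```text
turn units [ 0.   -0.   -4.01]
travel units: now-axes [ 0.94  6.46 -0.01] after-turn axes [-1.78  6.28 -0.01] at [0.4829 0.0778 0.1607] t 7.8333
```

Call:
jog_arm(increments=[{"turn":[0,0,0],"travel":[0.04,0.3,0],"grip":-1},{"turn":[0,0,0],"travel":[0.08,0.6,0],"grip":-1},{"turn":[0,0,0],"travel":[0.1,0.66,0],"grip":-1},{"turn":[0,0,0],"travel":[0.1,0.66,0],"grip":-1},{"turn":[0,0,0],"travel":[0.1,0.66,0],"grip":-1},{"turn":[0,0,0],"travel":[0.1,0.66,0],"grip":-1},{"turn":[0,0,0],"travel":[0.1,0.66,0],"grip":-1},{"turn":[0,0,0],"travel":[0.1,0.66,0],"grip":-1},{"turn":[0,0,0],"travel":[0.1,0.66,0],"grip":-1},{"turn":[0,0,0],"travel":[0.08,0.54,0],"grip":-1},{"turn":[0,0,0],"travel":[0.04,0.4,0],"grip":-1},{"turn":[0,0,0],"travel":[0,0,0],"grip":-1}])

```text
time_s: 8.83
tool_pos: [0.4499, 0.3399, 0.1605]
ee_rot: [0.009, 1.0, 0.001, 0.0]
contact_force: [-0.7, 0.4, -2.3]
gripper_width: 0.0441
gripper_force: 29.9
```

Call:
jog_arm(increments=[{"turn":[0,0,0],"travel":[0,0,0.15],"grip":-1},{"turn":[0,0,0],"travel":[0,0,0.25],"grip":-1},{"turn":[0,0,0],"travel":[0,0,0.25],"grip":-1},{"turn":[0,0,0],"travel":[0,0,0.15],"grip":-1},{"turn":[0,0,0],"travel":[0,0,0.08],"grip":-1},{"turn":[0,0,0],"travel":[0,0,0.05],"grip":-1},{"turn":[0,0,0],"travel":[0,0,0.03],"grip":-1},{"turn":[0,0,0],"travel":[0,0,0],"grip":-1},{"turn":[0,0,0],"travel":[0,0,0],"grip":-1}])

```text
time_s: 9.58
tool_pos: [0.4508, 0.337, 0.1226]
ee_rot: [0.01, 1.0, 0.0, 0.0]
contact_force: [0.9, 0.4, -2.0]
gripper_width: 0.0439
gripper_force: 29.9
```

```bash
python3 -c "
from h import *
S=snap('scene','s3');W=snap('wrist','w3')
b=cv2.resize(S['img'][130:230,160:290],(520,400));w=cv2.resize(W['img'][:300,180:340],(213,400))
cv2.imwrite('pics/v3.png',np.hstack([b,w])[:,:,::-1])
go(.4505,.337,.1186,np.pi/2-.02)
print(r.observe()['contact_force'])"
```

```text
turn units [ 0.    0.01 -0.  ]
travel units: now-axes [ 0.01 -0.    0.1 ] after-turn axes [ 0.01 -0.    0.1 ] at [0.4508 0.3371 0.1227] t 9.6833
[-0.3567828  -0.37329291 -2.37296678]
```

View pics/v3.png

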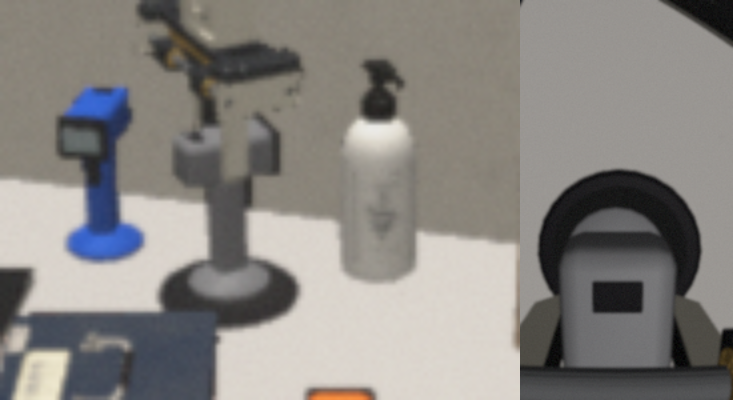

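The scanner is centred over the dock, with its foot at (229,283) on a pad at (229,291), about 4 mm up and still carried. I'll lower the last few millimetres slowly until it touches.

Call:
jog_arm(increments=[{"turn":[0,0,0],"travel":[0,0,0.03],"grip":-1},{"turn":[0,0,0],"travel":[0,0,0.03],"grip":-1},{"turn":[0,0,0],"travel":[0,0,0.03],"grip":-1},{"turn":[0,0,0],"travel":[0,0,0.01],"grip":-1},{"turn":[0,0,0],"travel":[0,0,0],"grip":-1},{"turn":[0,0,0],"travel":[0,0,0],"grip":-1}])

```text
time_s: 10.18
tool_pos: [0.4507, 0.337, 0.1186]
ee_rot: [0.01, 1.0, 0.0, 0.0]
contact_force: [-0.9, -1.2, 2.1]
gripper_width: 0.0438
gripper_force: 29.9
```

Call:
jog_arm(increments=[{"turn":[0,0,0],"travel":[0,0,0],"grip":0},{"turn":[0,0,0],"travel":[0,0,0],"grip":0.2},{"turn":[0,0,0],"travel":[0,0,0],"grip":0.5},{"turn":[0,0,0],"travel":[0,0,0],"grip":0.8},{"turn":[0,0,0],"travel":[0,0,0],"grip":1},{"turn":[0,0,0],"travel":[0,0,0],"grip":1},{"turn":[0,0,0],"travel":[0,0,0],"grip":1},{"turn":[0,0,0],"travel":[0,0,0],"grip":1},{"turn":[0,0,0],"travel":[0,0,0],"grip":1}])

```text
time_s: 10.93
tool_pos: [0.4505, 0.3369, 0.1182]
ee_rot: [0.01, 1.0, 0.0, -0.0]
contact_force: [-0.1, -0.1, 0.4]
gripper_width: 0.0921
gripper_force: 0.0
```

Call:
jog_arm(increments=[{"turn":[0,0,0],"travel":[0,0,-0.2],"grip":1},{"turn":[0,0,0],"travel":[0,0,-0.4],"grip":1},{"turn":[0,0,0],"travel":[0,0,-0.6],"grip":1},{"turn":[0,0,0],"travel":[0,0,-0.6],"grip":1},{"turn":[0,0,0],"travel":[0,0,-0.6],"grip":1},{"turn":[0,0,0],"travel":[0,0,-0.6],"grip":1},{"turn":[0,0,0],"travel":[0,0,-0.4],"grip":1},{"turn":[0,0,0],"travel":[0,0,-0.2],"grip":1},{"turn":[0,0,0],"travel":[0,0,0],"grip":1},{"turn":[0,0,0],"travel":[0,0,0],"grip":1},{"turn":[0,0,0],"travel":[0,0,0],"grip":1}])

```text
time_s: 11.85
tool_pos: [0.4499, 0.3366, 0.2609]
ee_rot: [0.01, 1.0, -0.001, -0.001]
contact_force: [-0.4, -0.1, -0.1]
gripper_width: 0.093
gripper_force: 0.0
```

```bash
python3 -c "
from h import *
S=snap('scene','s4')
cv2.imwrite('pics/v4.png',cv2.resize(S['img'][110:290,150:410],(780,540))[:,:,::-1])
# cartons unmoved?
a=load('scene0')['img'][130:280,285:400].astype(int);b=S['img'][130:280,285:400].astype(int);print(abs(a-b).mean())"
```

```text
2.1195169082125602
```

View pics/v4.png

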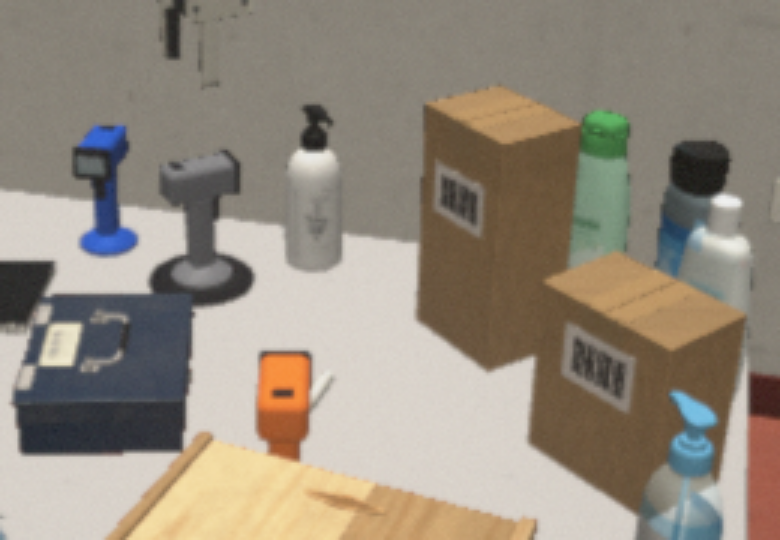

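The scanner stands upright in the middle of the dock at (202,275), the gripper is clear of it, and the cartons haven't moved.

```bash
python3 -c "
from workcell import r
print(r.sign_off())"
```

```text
the job is handed in; nothing more can be done
None
```

I held the scanner still about 10 cm in front of the tall carton's label for just over two seconds, set it back upright in the middle of its dock with both cartons unmoved, and handed the job in at about 12 s; no verdict came back.

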